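# Uncover the find and hold the loupe at focus over it

### The job

Lift the clear cover off the tooth on the viewing stage by its knob and set it down gently, upright, on the middle of the round cork pad. Then take the loupe from its rest by the handle and hold it level, its lens centred over the tooth and at the height of the pointer on the stage's post; finish while still holding it there, steady and with the loupe touching nothing but your gripper. Leave the tooth, the pointer and the other things on the bench as they are.

Things in the scene. Friction and masses are not known exactly. Their poses are not given: they have to be found in the camera images.
- stage: Fixed aluminium viewing stage: a round plate 110 mm across and 12 mm thick, origin at the centre of its underside, with a bar running along its own +x to an upright steel post 10 mm thick and 170 mm tall, 100 mm from the plate's centre. Its position and yaw vary.
- pointer (a point): Tip of the dark steel pointer (a 6 mm wide, 4 mm thick finger on a collar that is clamped by friction on the stage's post), at mid-thickness; it points from the post towards the plate's centre and ends 74 mm short of it. Its height is the focal mark: it varies, 105 to 155 mm above the bench. The collar and its thumb screw reach 10 to 20 mm from the post's axis.
- find: The find: a brown animal molar about 40 mm long, 20 mm wide and 14 mm high, lying on its side near the middle of the stage plate under the cover. Origin under its middle, on the plate's top.
- cover: Loose clear plastic round cover standing mouth down over the tooth: 76 mm across at its mouth, 45 mm high, 3 mm wall, 0.12 kg, inside 39 mm or more high, with an upright round steel knob on top, 18 mm thick and 34 mm tall (45 to 79 mm above the mouth). Origin at the centre of the mouth, own z along the knob.
- pad: Fixed round cork pad 110 mm across and 6 mm thick on the bench, to one side of the stage; origin at the centre of its underside. Pad and loupe rest may be on either side.
- rest: Fixed wooden loupe rest on the bench, origin at the centre of its underside: base 130 x 44 x 6 mm along its own x, with two notched saddles (40 mm wide, 39 mm high, 10 mm thick) at 45 mm and -50 mm along x; the handle lies in the notches along x, lens end towards +x, its underside 32 mm above the bench.
- loupe: Loose loupe, about 0.11 kg: a glass lens in a steel ring 72 mm across and 12 mm thick, with a straight black handle 16 mm wide and 16 mm high from 44 to 162 mm from the lens centre along the loupe's own -x. Origin at the lens centre, at mid-height of ring and handle; own z is square to the lens and points up as it lies on the rest. Balances about 75 mm from the lens centre; the handle is free of the saddles between 55 and 140 mm from the lens centre, middle 95 mm.
- lens (a point): Centre of the loupe's lens (the same point as the loupe's origin).
- jar: Bystander: loose white jar with black cap, 48 mm across, 70 mm tall; origin under its centre.
- brushpot: Bystander: loose steel pot of brushes, 72 mm across, 85 mm tall, brushes up to about 165 mm; origin under its centre.
- findbox: Bystander: loose open white plastic box with sherds, 100 x 130 x 30 mm; origin under its centre.
Not all that is in view belongs to the job. There is more than one size of the cover; the job needs the largest.

How it is judged:
By the outcome, as a careful person would: the job done as asked, in the order asked, and still so for the second after the job is handed in, while the arm keeps its last pose, push and grip.
It also fails if it takes over 61 s, if anything falls off the work surface, if the arm or the gripper's body presses on something with over 40 N, if the wrist force passes 120 N, or if a joint passes its speed limit or range.

### The arm

A 6-joint arm with a two-finger parallel gripper is mounted at the origin on the work surface. World frame = base frame: x ahead of the robot, y to its left, z up, the work surface at z = 0. Lengths are in m, angles in rad, forces in N, time in s.
With the tool pointing down it reaches from about 0.35 to 0.975 m from the base axis. Payload 4.9 kg.
Tool frame: the origin (TCP) lies at the very end of the fingers, on their centre line; the grasp point (between the pads) lies 19 mm behind it; z points along the fingers, y is the line along which they close (so a half turn about z gives the same grasp; the last joint's range is limited). The gripper opens to 85 mm and grips with 20 to 120 N. Pads are 22 mm wide; open, the fingers measure 114 mm over their backs; the gripper's body (76 mm by 85 mm) begins 54 mm behind the grasp point. The pads swing forward as they close: fully open they stand 13 mm farther back than shut.
Start: joints at [-1.238, 0.053, 1.613, -0, 1.476, -0.119], TCP at [0.273, -0.562, 0.231] pointing down, gripper open.
Joint ranges: [-3.01, 3.01], [-1.01, 2.22], [0.06, 2.58], [-1.02, 4.17], [0.09, 2.62], [-3.14, 3.14]. Speed limits (rad/s): [2.57, 2.57, 3.14, 3.14, 3.14, 3.14].

### API

Orientations are given as a rotation vector (axis times angle).
In Python, from station import ctrl, imaging gives the robot as it stands.
- The arm moves only by the tool play_rows, never from a script. Its argument "series" is a list of rows, each a list of 3 entries, a list of its own where there are three numbers: the opening, from 0 (shut) to 1 (fully open), then the shift along the tool's x, y, z each as a share of 0.05 m, from -1 to 1, then the turn, a rotation vector about the tool's x, y, z each as a share of 8 degrees, from -1 to 1. In form: [[grip, [dx, dy, dz], [ax, ay, az]], ...]. A call has 1 to 8 rows; each row shifts and turns the commanded pose from where the row before left it, along the tool's axes as they then stand; what a row does not reach is not made up. A row lasts 1/8 s, in which the tool goes at most 62.5 mm and 10.7 degrees, less where a joint would pass 70% of its speed; a pose out of reach is approached as far as the arm can. A call with a number of a shift or a turn outside -1 to 1 is refused whole. A call with a gripper value outside its range is refused whole. The fingers move at their own pace and stop on an object; "force" is the grip in N (left out, the last holds). Time passes only in rows, so rows that do not move let the fingers close. It gives the time, the measured TCP pose, the force, the opening and the grip force at its end, in the units of the state.
- ctrl.get_obs(): the state, without advancing time (a new reading comes with each control period).
- imaging.get_image(name): name is "side" or "top"; returns a dict with "color" (384x512x3 uint8, blue, green, red), "fx", "fy", "cx", "cy" (pixels), "extrinsics" (4x4, takes a point from world to camera coordinates). Camera axes: x right, y down, z forward; pixel columns grow to the right and rows downward; lengths in m; the calibration is good to about 2 mm. A picture is of the moment at which its call begins. There is no depth.
- ctrl.finish_job(): hands the job in; it is judged then, once.
The state is a dict: "t": time; "q": joint angles; "dq": joint speeds; "effort": joint torques, N m; "tool_pos": TCP position; "tool_rot": TCP orientation; "contact_force": force on the tool from outside, world axes, zero at the start; "wrist_torque": the same for the moment, N m; "opening": finger opening in m; "grip_force": force on a finger pad.
Only numpy, scipy, OpenCV 4.12 (cv2) and the standard library are available. Lean on these libraries where they do the work, as an engineer would, in place of code of your own. Each camera call takes 0.05 s, during which the arm holds its last target. There are 200 camera calls.

## Working session

There is one attempt and no reset: what is moved stays moved. The work goes in short steps, Python scripts to look and compute and a tool call to move; the robot and the scene stay as the last step left them, time stands still between calls to the robot, and variables do not carry over. Pictures are saved under pics/ and viewed, at most 10 in all, crops included, and the job is handed in when it is done.

Besides the shell and the picture viewer there is one more tool, called by a JSON object that holds its "name" and its "arguments", one argument or row to a line. play_rows: Moves the arm, as the interface text tells. Shift numbers are shares of 0.05 m and turn numbers shares of 8 degrees, none past 1 either way. Its arguments: {"type":"object","properties":{"series":{"type":"array"},"force":{"type":"number"}},"required":["series"]}

```bash
mkdir -p pics && cat > h.py <<'E'
import numpy as np, cv2
from scipy.spatial.transform import Rotation as R
from station import ctrl, imaging
def get(n):
    d=imaging.get_image(n); d['E']=np.array(d['extrinsics']); return d
def ray(d,u,v):
    E=d['E']; Rm,t=E[:3,:3],E[:3,3]
    c=-Rm.T@t; r=Rm.T@np.array([(u-d['cx'])/d['fx'],(v-d['cy'])/d['fy'],1.]); return c,r
def onz(d,u,v,z):
    c,r=ray(d,u,v); return c+r*(z-c[2])/r[2]
def proj(d,p):
    q=d['E'][:3,:3]@np.asarray(p)+d['E'][:3,3]; return np.array([d['fx']*q[0]/q[2]+d['cx'],d['fy']*q[1]/q[2]+d['cy']])
def tri(d1,p1,d2,p2):
    c1,r1=ray(d1,*p1);c2,r2=ray(d2,*p2)
    s=np.linalg.lstsq(np.stack([r1,-r2],1),c2-c1,rcond=None)[0]
    a,b=c1+s[0]*r1,c2+s[1]*r2; return (a+b)/2,np.linalg.norm(a-b)
E
python3 - <<'E'
from h import *
for n in('side','top'):
    d=get(n); cv2.imwrite(f'pics/{n}0.png',cv2.resize(d['color'],(800,600),interpolation=cv2.INTER_CUBIC))
    print(n,d['fx'],d['cx'],d['cy'],ray(d,256,192)[0],ray(d,256,192)[1])
    np.save(f'{n}0.npy',d,allow_pickle=True)
o=ctrl.get_obs();print(o)
E
```

```text
side 473.6129060284649 252.64793820695024 187.0708749760307 [0.50890288 1.1922747  0.80675419] [ 0.06601509 -0.85457564 -0.51526779]
top 414.1072541171659 259.71731687437153 194.87030991637735 [ 0.39867704 -0.03395415  1.22780437] [ 0.18750299  0.01817648 -0.98216132]
{'t': 0.1, 'q': array([-1.23798100e+00,  5.33109193e-02,  1.61417642e+00, -1.06056753e-05,
        1.47600536e+00, -1.19006360e-01]), 'dq': array([ 0.00030997, -0.0018055 , -0.0007333 ,  0.00018103,  0.00079682,
        0.00123303]), 'effort': array([ 7.19594791e-04, -3.94909930e+01, -3.71361959e+01, -8.99270435e-05,
        3.95462950e-03,  4.00642335e-06]), 'tool_pos': array([ 0.27268351, -0.56173986,  0.23016173]), 'tool_rot': array([-3.05992585e+00, -7.03277014e-01,  3.34744705e-04]), 'contact_force': array([ 0.47235119, -0.00756316, -0.4284938 ]), 'wrist_torque': array([ 0.04083299,  0.00419576, -0.02026093]), 'grip_force': 0.0, 'opening': 0.08558095949202331}
```

View pics/side0.png

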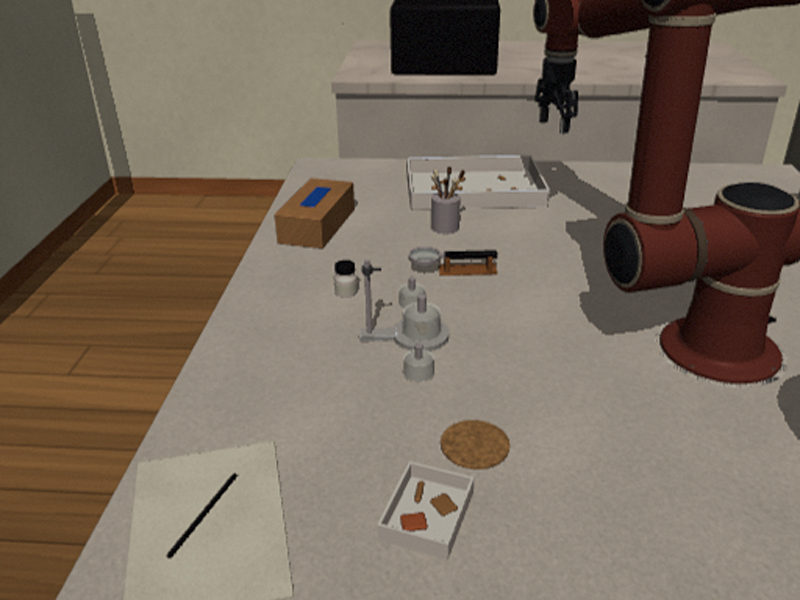

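View pics/top0.png

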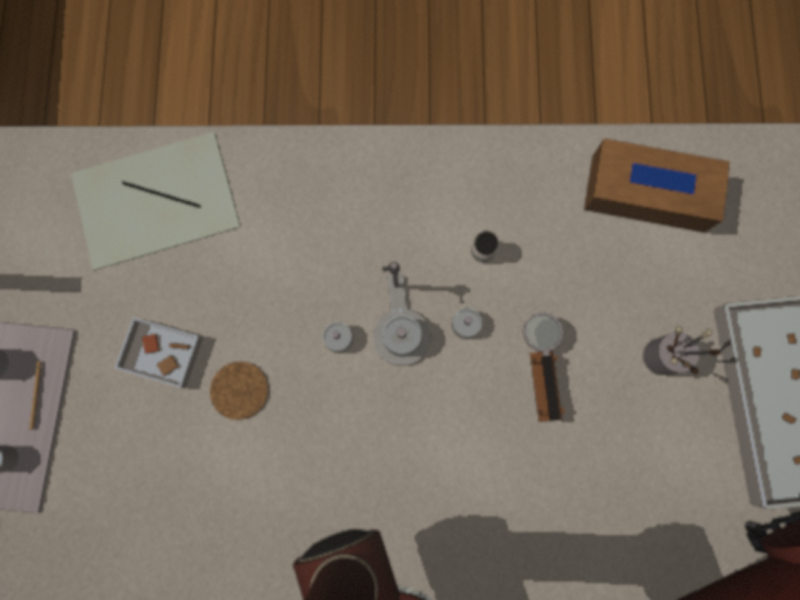

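Both views agree. Candidates for the cover, in 800x600 top pixels, are the one on the stage plate at (402,334) and two smaller free-standing ones at (338,337) and (467,322). In the side view they are at (421,318), (419,362) and (411,290). By the description it is the one on the stage, which is also the largest. The pad is at (239,390) and the loupe at (545,335), with its handle running to (555,420). Next is one close crop to check this.

```bash
python3 - <<'E'
from h import *
S=np.load('side0.npy',allow_pickle=True).item();T=np.load('top0.npy',allow_pickle=True).item()
def crop(d,u,v,w,h,s): 
    return cv2.resize(d['color'][v:v+h,u:u+w],(w*s,h*s),interpolation=cv2.INTER_CUBIC)
a=crop(T,230,160,80,75,5);b=crop(S,220,160,80,75,5);c=crop(T,320,190,50,75,4);e=crop(S,250,145,80,60,5)
im=np.zeros((600,800,3),np.uint8)
im[:375,:400]=a;im[:375,400:]=b
c=crop(T,320,195,75,75,3);im[375:600,:225]=c
im[375:600,400:625]=crop(S,255,140,75,75,3)
cv2.imwrite('pics/crop1.png',im)
E
```

```text
(no output)
```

View pics/crop1.png

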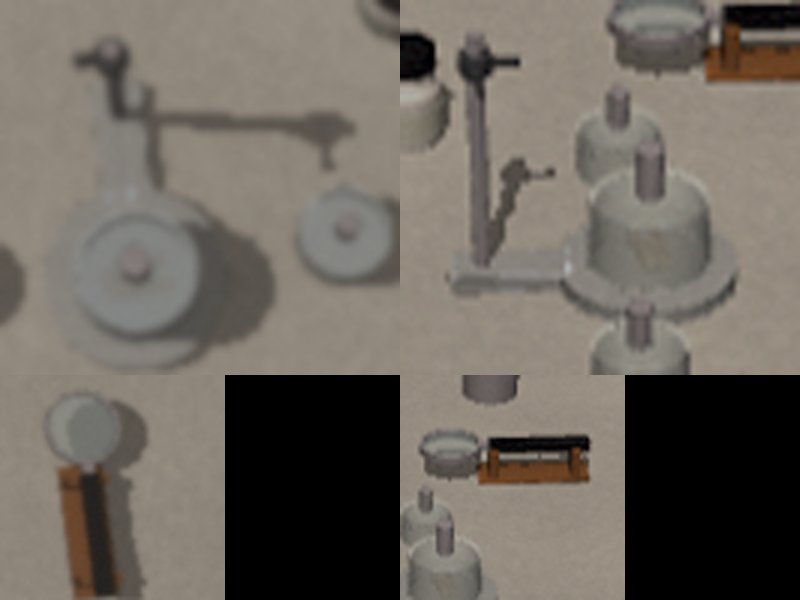

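The crop confirms it. The stage cover is the largest, with the tooth visible inside at side crop (650,245). The knob top is at crop (135,265) top and (650,145) side. The pointer tip is at about (122,117) top and (519,61) side, and the loupe lies with its handle on the saddles. Now I measure.

```bash
python3 - <<'E'
from h import *
S=np.load('side0.npy',allow_pickle=True).item();T=np.load('top0.npy',allow_pickle=True).item()
def comp(m,x0,y0,x1,y1):
    k=np.zeros_like(m);k[y0:y1,x0:x1]=m[y0:y1,x0:x1]
    c,_=cv2.findContours(k,cv2.RETR_EXTERNAL,cv2.CHAIN_APPROX_NONE)
    return max(c,key=cv2.contourArea),k
def hsv(d): return cv2.cvtColor(d['color'],cv2.COLOR_BGR2HSV)
ht,hs=hsv(T),hsv(S)
# pad
pm=((ht[...,1]>95)&(ht[...,2]>60)).astype(np.uint8)
c,_=comp(pm,130,225,178,275);e=cv2.fitEllipse(c);print('pad ell',e,onz(T,*e[0],.006))
pm=((hs[...,1]>95)).astype(np.uint8)
c,_=comp(pm,275,262,335,305);e=cv2.fitEllipse(c);print('pad side',e,onz(S,*e[0],.006))
# dark masks (pointer/collar; handle)
gt,gs=ht[...,2],hs[...,2]
print('top ptr V\n',gt[164:188,244:262]);print('side ptr V\n',gs[166:180,310:330])
for nm,d,g,b in(('top',T,gt,(335,220,365,275)),('side',S,gs,(275,155,325,172))):
    c,k=comp((g<45).astype(np.uint8),*b); r=cv2.minAreaRect(c);print('handle',nm,r,cv2.boxPoints(r).round(1).tolist())
    ys,xs=np.nonzero(k);print(xs.min(),xs.max(),ys.min(),ys.max(),xs.mean(),ys.mean())
# knob in both: pinkish
print('sat top knob\n',(T['color'][206:220,250:266,2].astype(int)-T['color'][206:220,250:266,1]))
E
```

```text
pad ell ((152.62115478515625, 249.51202392578125), (34.678558349609375, 36.262657165527344), 49.70320510864258) [0.46064806 0.2919873  0.006     ]
pad side ((303.60479736328125, 284.0895080566406), (29.95723533630371, 43.61941909790039), 96.27770233154297) [0.46244024 0.29806182 0.006     ]
top ptr V
 [[143 144 145 146 146 146 144 142 143 144 145 145 145 143 143 141 142 142]
 [143 143 145 145 145 144 143 144 142 142 144 145 146 145 143 142 141 143]
 [145 144 146 144 143 140 140 138 138 138 143 144 145 144 144 144 144 143]
 [144 142 144 145 141 134 127 122 122 122 132 141 145 144 144 144 143 144]
 [143 142 143 141 135 121 114 116 115 108 114 130 141 143 145 143 142 143]
 [140 137 136 132 118 102 109 120 121 104  93 111 134 143 144 142 140 142]
 [131 117 111 106  93  84 101 115 116  99  77  92 128 142 143 141 140 142]
 [119  94  82  75  70  69  82  94  95  80  66  83 122 140 142 142 140 142]
 [115  87  72  71  71  67  67  71  72  63  59  84 122 138 143 142 144 144]
 [128 106  97 102 103  84  68  63  61  56  66  96 128 138 143 145 145 145]
 [137 129 126 129 128 110  83  64  56  57  77 1
[... 2720 characters left out ...]
-2 -2 -3 -2 -2  0 -1 -2 -1  0  0  0]
 [-1 -1 -2 -1 -1 -2 -1 -2 -1 -1 -1 -2 -2 -1 -1 -2]
 [-1 -2 -2 -1 -1 -1  1  0 -1 -2 -1 -1 -1 -1 -1 -1]
 [-2 -1 -1 -3 -1  3  4  4  4  1 -2 -1 -2 -1 -1 -1]
 [-1 -1 -1  0  3  7  8  9  6  3  0 -1 -1 -1 -1 -1]
 [-1 -1 -2  0  5  8  8  9  8  5  2  1  2  0 -1 -1]
 [ 0  0 -1  1  7  8  9  9  8  7  4  3  2  0 -1 -2]
 [-1 -1 -1  1  7  7  9  9  9  6  3  1  0 -1 -2 -1]
 [ 0  0  1  3  5  7  8  8  7  4  1  0 -1 -2 -1 -2]
 [ 0  1  2  3  4  4  6  5  4  3  0  0  1  0 -1 -1]
 [ 0  1  2  3  3  4  4  4  3  3  2  1  1  1  0 -1]
 [ 0  0  2  3  4  4  3  3  2  1  3  3  2  2  0 -2]
 [-1  1  1  3  3  2  3  1  1  1  0  0  0  0 -1 -2]
 [-1  0  1  1  1  2  0 -1  0 -1 -1 -1 -1 -1 -2 -2]]
```

```bash
python3 - <<'E'
from h import *
S=np.load('side0.npy',allow_pickle=True).item();T=np.load('top0.npy',allow_pickle=True).item()
gs=cv2.cvtColor(S['color'],cv2.COLOR_BGR2HSV)[...,2]
print('side ptr\n',gs[165:180,230:248])
d=S['color'].astype(int);print('side knob r-g\n',(d[...,2]-d[...,1])[186:202,262:278]);print(gs[186:202,262:278])
# saturation-based masks for grey metal/plastic vs beige bench, refined
for nm,d in(('top',T),('side',S)):
    c=cv2.GaussianBlur(d['color'],(3,3),0).astype(int); m=((c[...,2]-c[...,0])<8).astype(np.uint8)*255
    box={'top':(230,160,310,235),'side':(220,160,300,225)}[nm];x0,y0,x1,y1=box
    cv2.imwrite(f'pics/m_{nm}.png',cv2.resize(m[y0:y1,x0:x1],None,fx=5,fy=5,interpolation=0))
a=cv2.imread('pics/m_top.png');b=cv2.imread('pics/m_side.png')
c=cv2.resize(T['color'][195:232,325:375],(400,225),interpolation=cv2.INTER_CUBIC)
cc=cv2.resize(S['color'][150:180,255:325],(400,225),interpolation=cv2.INTER_CUBIC)
cv2.imwrite('pics/crop2.png',np.vstack([np.hstack([a,b]),np.hstack([c,cc])]))
print(onz(T,256.5,212,.091), tri(T,(256.8,212),S,(269.8,189)))
E
```

```text
side ptr
 [[149 149 152 149 149 150 148 149 150 148 148 150 150 149 148 149 149 151]
 [150 151 153 136 136 136 136 146 148 151 148 147 148 151 149 145 146 151]
 [150 148 149 115 117 117 109 146 151 149 147 147 149 147 148 148 149 147]
 [152 152 152 104 103  97 103 133 152 151 151 151 150 147 148 150 149 149]
 [152 141 125 103 107  99  87  91 152 153 151 153 152 149 151 150 149 150]
 [155 122  59  89 107  95  56  50 127 145 146 142 145 142 147 149 151 148]
 [153 106  52  54  79  72  56  44  61 100 102 101 101  98 146 150 152 151]
 [156  96  44  46  50  49  44  27  34  39  36  32  36  31 145 152 150 148]
 [155  98  39  41  46  46  38  30  57 105 107 109 106 103 147 151 148 150]
 [153 126  52  35  46  48  34  22  98 153 156 155 156 153 151 150 149 150]
 [153 157  95  44  39  39  45 102 134 153 151 147 150 150 152 149 149 148]
 [155 155 144  86  66  44  67 151 158 152 150 147 146 147 150 148 149 150]
 [154 157 158 115 101  56  63 149 153 149 148 148 150 149 149 151 149 151]
 [123 150 153 115 109  64  46 144 152 149 152 149 149 151 153 153 148 147]
 [110 147 154 115 106  86  55 146 153 15
[... 1637 characters left out ...]
6 103  94  87 144 147 145 139 135]
 [135 136 138 141 146  93  98 108 102  91  82 141 149 144 143 136]
 [131 135 139 144 148 121  99 110 108  99 111 145 144 142 140 136]
 [133 137 141 144 146 146 124 128 126 128 146 145 143 143 141 136]
 [133 136 137 139 143 140 143 143 143 144 143 138 140 141 140 133]]Traceback (most recent call last):
  File "<stdin>", line 14, in <module>
    return _nx.concatenate(arrs, 1, dtype=dtype, casting=casting)
           ~~~~~~~~~~~~~~~^^^^^^^^^^^^^^^^^^^^^^^^^^^^^^^^^^^^^^^
ValueError: all the input array dimensions except for the concatenation axis must match exactly, but along dimension 0, the array at index 0 has size 375 and the array at index 1 has size 325
```

```bash
python3 - <<'E'
from h import *
S=np.load('side0.npy',allow_pickle=True).item();T=np.load('top0.npy',allow_pickle=True).item()
print('knob top',tri(T,(256.6,211.6),S,(269.5,189.2)), onz(T,256.6,211.6,.091),onz(S,269.5,189.2,.091))
tip,e=tri(T,(253.5,183.2),S,(243.5,172));print('tip',tip,e)
for z in(tip[2],):print(onz(S,243.5,172,z),onz(T,253.5,183.2,z))
# plate & post & cover masks in top
c=T['color'].astype(int);b=c[...,2]-c[...,0]
print('bench r-b',np.median(b[280:330,150:250]),'plate',b[228:232,250:258].mean())
d=cv2.GaussianBlur(T['color'],(3,3),0).astype(int);m=((d[...,2]-d[...,0])<6).astype(np.uint8)
m[:197]=0;m[:,:232]=0;m[:,285:]=0;m[240:]=0
c,_=cv2.findContours(m,0,1);c=max(c,key=cv2.contourArea);print(cv2.boundingRect(c),cv2.contourArea(c))
e=cv2.fitEllipse(c);print('plate',e,onz(T,*e[0],.012))
e=cv2.minEnclosingCircle(c);print(e,onz(T,*e[0],.012))
# handle
hm=(T['color'].max(2)<60).astype(np.uint8);k=np.zeros_like(hm);k[220:275,335:365]=hm[220:275,335:365]
ys,xs=np.nonzero(k)
for z in(.048,):
  P=np.array([onz(T,x,y,z)[:2] for x,y in zip(xs,ys)]);mu=P.mean(0);w,v=np.linalg.eigh(np.cov((P-mu).T));a=v[:,1]*np.sign(v[0,1])
  s=(P-mu)@a;print('handle',mu,a,np.degrees(np.arctan2(a[1],a[0])),s.min(),s.max(),'mid',mu+a*(s.min()+s.max())/2)
# loupe ring
m=((d[...,2]-d[...,0])<6).astype(np.uint8);print(m[195:232:2,330:366:1])
E
```

```text
knob top (array([ 0.56124558, -0.01466222,  0.08996771]), np.float64(0.0013637971006420792)) [ 0.5604105  -0.01465429  0.091     ] [ 0.56185092 -0.01311172  0.091     ]
tip [ 0.63299778 -0.00731495  0.14894739] 0.008775071730732931
[ 0.63746751 -0.00902341  0.14894739] [ 0.62851198 -0.00729673  0.14894739]
bench r-b 20.0 plate 9.3125
(245, 197, 27, 31) 513.5
plate ((257.5134582519531, 213.50486755371094), (25.408187866210938, 27.509580612182617), 161.14923095703125) [ 0.56595327 -0.01602436  0.012     ]
((258.5888977050781, 212.03334045410156), 15.455872535705566) [ 0.57034473 -0.0192078   0.012     ]
handle [ 0.46366249 -0.28411059] [0.99628252 0.08614602] 4.941928539147147 -0.05672460360410127 0.05592274587461988 mid [ 0.46326306 -0.28414513]
[[0 0 0 0 0 0 0 0 0 0 0 0 0 0 0 0 0 0 0 0 0 0 0 0 0 0 0 0 0 0 0 0 0 0 0 0]
 [0 0 0 0 0 0 0 0 0 0 0 0 0 0 0 0 0 0 0 0 0 0 0 0 0 0 0 0 0 0 0 0 0 0 0 0]
 [0 0 0 0 0 0 0 0 0 0 0 0 0 0 0 0 0 0 0 0 0 0 0 0 0 0 0 0 0 0 0 0 0 0 0 0]
 [0 0 0 0 0 0 0 0 0 0 0 0 0 0 0 0 0 0 0 0 0 0 0 0 0 0 0 0 0 0 0 0 0 0 0 0]
 [0 0 0 0 0 0 0 0 0 0 0 0 0 0 0 0 0 0 0 0 0 0
[... 380 characters left out ...]
1 1 1 1 0 0 0 0 0 0 0 0]
 [0 0 0 0 0 0 0 0 0 0 0 0 0 1 1 1 1 1 1 1 1 1 1 1 1 1 1 1 0 0 0 0 0 0 0 0]
 [0 0 0 0 0 0 0 0 0 0 0 0 0 1 1 1 1 1 1 1 1 1 1 1 1 1 1 0 0 0 0 0 0 0 0 0]
 [0 0 0 0 0 0 0 0 0 0 0 0 0 0 1 1 1 1 1 1 1 1 1 1 1 1 0 0 0 0 0 0 0 0 0 0]
 [0 0 0 0 0 0 0 0 0 0 0 0 0 0 0 1 1 1 1 1 1 1 0 0 0 0 0 0 0 0 0 0 0 0 0 0]
 [0 0 0 0 0 0 0 0 0 0 0 0 0 0 0 0 0 0 0 0 0 0 0 0 0 0 0 0 0 0 0 0 0 0 0 0]
 [0 0 0 0 0 0 0 0 0 0 0 0 0 0 0 0 0 0 0 0 0 0 0 0 0 0 0 0 0 0 0 0 0 0 0 0]
 [0 0 0 0 0 0 0 0 0 0 0 0 0 0 0 0 0 0 0 0 0 0 0 0 0 0 0 0 0 0 0 0 0 0 0 0]
 [0 0 0 0 0 0 0 0 0 0 0 0 0 0 0 0 0 0 0 1 1 0 0 0 0 0 0 0 0 0 0 0 0 0 0 0]
 [0 0 0 0 0 0 0 0 0 0 0 0 0 0 0 0 0 0 0 1 1 0 0 0 0 0 0 0 0 0 0 0 0 0 0 0]]
```

The knob top triangulates to z = 0.090 against an expected 0.091, at (0.561, -0.014), within reach. The handle measures 113 mm long against an expected 118, heading 4.9°. I first turn the tool to the handle's heading, then move above the knob.

{"name": "play_rows", "arguments": {
  "series": [
    [1, [0, 0, 0], [0, 0, -0.96]],
    [1, [0, 0, 0], [0, 0, -0.96]],
    [1, [0, 0, 0], [0, 0, -0.96]],
    [1, [0, 0, 0], [0, 0, -0.96]],
    [1, [0.56, -0.87, 0], [0, 0, 0]],
    [1, [0.56, -0.87, 0], [0, 0, 0]],
    [1, [0.56, -0.87, 0], [0, 0, 0]],
    [1, [0.56, -0.87, 0], [0, 0, 0]]
  ],
  "force": 40
}}

```text
t: 1.1
tool_pos: [0.1886, -0.3713, 0.2307]
tool_rot: [-2.765, -1.489, -0.0]
contact_force: [0.1, -0.1, 1.2]
opening: 0.0854
grip_force: 0.0
```

```bash
cat > go.py <<'E'
import sys
from h import *
def rel(tgt):
    o=ctrl.get_obs();Rm=R.from_rotvec(o['tool_rot']).as_matrix();d=Rm.T@(np.array(tgt)-o['tool_pos'])
    print('t',round(o['t'],2),'pos',o['tool_pos'].round(4),'xhead',np.degrees(np.arctan2(Rm[1,0],Rm[0,0])).round(2),'z',Rm[:,2].round(4),'F',o['contact_force'].round(1),'open',round(o['opening'],4),'grip',round(o['grip_force'],1))
    print('units',(d/.05).round(2),'perrow8',(d/.4).round(3))
if len(sys.argv)>3: rel([float(a) for a in sys.argv[1:4]])
E
python3 go.py .561 -.014 .16; python3 - <<'E'
from h import *
S=np.load('side0.npy',allow_pickle=True).item();T=np.load('top0.npy',allow_pickle=True).item()
p,e=tri(T,(251.4,169),S,(234.5,167.2));print('post top',p,e)
for y in(-.002,-.008,-.014):
    c,r=ray(S,243.5,172);print(y,c+r*(y-c[1])/r[1])
print('lens',onz(T,350.2,213,.042))
E
```

```text
t 1.1 pos [ 0.1886 -0.3713  0.2307] xhead 56.62 z [-4.e-04  1.e-03 -1.e+00] F [ 0.1 -0.1  1.2] open 0.0854 grip 0.0
units [10.06  2.29  1.42] perrow8 [1.258 0.286 0.177]
post top [ 0.66255625 -0.00213504  0.1677092 ] 0.00037423764563748063
-0.002 [ 0.63671586 -0.002       0.15279326]
-0.008 [ 0.63735799 -0.008       0.14950778]
-0.014 [ 0.63800012 -0.014       0.1462223 ]
lens [ 0.56287998 -0.2836466   0.042     ]
```

The turn sign was wrong, because the start heading is +25.9°. I correct it now. The lens direct fit is biased by the shadow seen through the glass; the ring outline in the crop is centred at about column 348, which agrees with the handle.

{"name": "play_rows", "arguments": {
  "series": [
    [1, [0, 0, 0], [0, 0, 0.92]],
    [1, [0, 0, 0], [0, 0, 0.92]],
    [1, [0, 0, 0], [0, 0, 0.92]],
    [1, [0, 0, 0], [0, 0, 0.92]],
    [1, [0, 0, 0], [0, 0, 0.92]],
    [1, [0, 0, 0], [0, 0, 0.92]],
    [1, [0, 0, 0], [0, 0, 0.92]],
    [1, [0, 0, 0], [0, 0, 0]]
  ]
}}

```text
t: 2.1
tool_pos: [0.1891, -0.3727, 0.2309]
tool_rot: [-3.138, -0.142, 0.0]
contact_force: [0.3, 0.3, -0.7]
opening: 0.0852
grip_force: 0.0
```

```bash
python3 go.py .561 -.014 .16
```

```text
t 2.1 pos [ 0.1891 -0.3727  0.2309] xhead 5.17 z [-2.e-04  7.e-04 -1.e+00] F [ 0.3  0.3 -0.7] open 0.0852 grip 0.0
units [ 8.05 -6.47  1.42] perrow8 [ 1.007 -0.809  0.178]
```

{"name": "play_rows", "arguments": {
  "series": [
    [1, [1, -0.8, 0], [0, 0, 0]],
    [1, [1, -0.8, 0], [0, 0, 0]],
    [1, [1, -0.8, 0], [0, 0, 0]],
    [1, [1, -0.8, 0.1], [0, 0, 0]],
    [1, [1, -0.8, 0.2], [0, 0, 0]],
    [1, [1, -0.8, 0.3], [0, 0, 0]],
    [1, [1, -0.8, 0.3], [0, 0, 0]],
    [1, [1, -0.8, 0.3], [0, 0, 0]]
  ]
}}

```text
t: 3.1
tool_pos: [0.5474, -0.0296, 0.1735]
tool_rot: [3.138, 0.144, 0.0]
contact_force: [0.1, -0.7, 0.8]
opening: 0.0854
grip_force: 0.0
```

{"name": "play_rows", "arguments": {
  "series": [
    [1, [0, 0, 0], [0, 0, 0]],
    [1, [0, 0, 0], [0, 0, 0]]
  ]
}}

```text
t: 3.35
tool_pos: [0.5459, -0.0313, 0.1736]
tool_rot: [3.138, 0.142, -0.002]
contact_force: [0.9, 0.4, 0.3]
opening: 0.0849
grip_force: 0.0
```

```bash
python3 go.py .561 -.014 .061; python3 - <<'E'
from h import *
S=get('side');T=get('top');np.save('side1.npy',S,allow_pickle=True);np.save('top1.npy',T,allow_pickle=True)
a=cv2.resize(T['color'][150:240,210:310],(500,450),interpolation=cv2.INTER_CUBIC)
b=cv2.resize(S['color'][125:215,230:290],(300,450),interpolation=cv2.INTER_CUBIC)
cv2.imwrite('pics/hover.png',np.hstack([a,b]))
E
```

```text
t 3.35 pos [ 0.5459 -0.0313  0.1736] xhead 5.2 z [-1.2e-03 -2.0e-04 -1.0e+00] F [0.9 0.4 0.3] open 0.0849 grip 0.0
units [ 0.34 -0.32  2.25] perrow8 [ 0.042 -0.04   0.281]
```

View pics/hover.png

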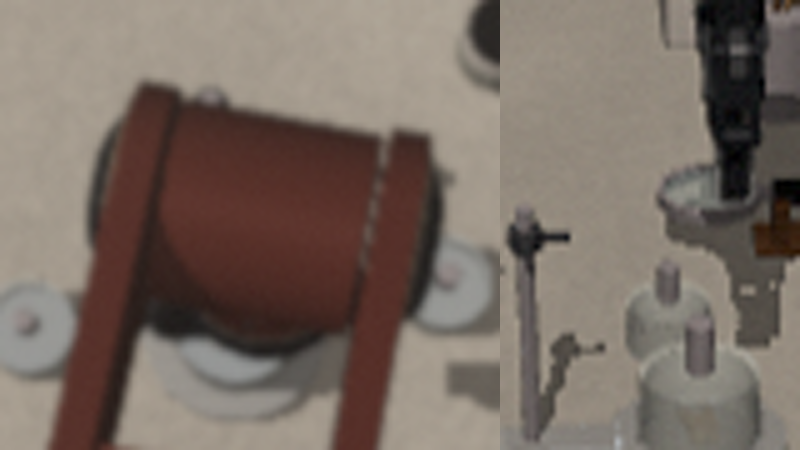

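The hover view shows the finger at side pixel (277,163) and the knob at (270,189), so it is still 15 mm short in x, as the state says. From the top the arm hides the knob. I correct xy and check again in the side view.

{"name": "play_rows", "arguments": {
  "series": [
    [1, [0.34, -0.34, 0.4], [0, 0, 0]],
    [1, [0, 0, 0.4], [0, 0, 0]],
    [1, [0, 0, 0], [0, 0, 0]],
    [1, [0, 0, 0], [0, 0, 0]]
  ]
}}

```text
t: 3.95
tool_pos: [0.5614, -0.0137, 0.1345]
tool_rot: [3.138, 0.138, 0.001]
contact_force: [0.6, 0.2, 0.1]
opening: 0.0854
grip_force: 0.0
```

```bash
python3 go.py .561 -.014 .061; python3 - <<'E'
from h import *
S=get('side');o=ctrl.get_obs();p=o['tool_pos']
g=S['color'].max(2);print('tcp proj',proj(S,p),'knob proj',proj(S,[.561,-.014,.091]))
m=(g<70)
for r in range(164,192,2): 
    x=np.nonzero(m[r,255:290])[0]+255; print(r,x.min() if len(x) else None,x.max() if len(x) else None,len(x))
y=.0285*np.array([-1,1])
for s in(-.043,.043): print(s,proj(S,p+np.array([0,s,.013])))
E
```

```text
t 3.95 pos [ 0.5614 -0.0137  0.1345] xhead 5.03 z [ 5.e-04 -3.e-04 -1.e+00] F [0.6 0.2 0.1] open 0.0854 grip 0.0
units [-0.01  0.    1.47] perrow8 [-0.001  0.001  0.184]
tcp proj [269.61527366 176.14874528] knob proj [269.80128044 189.05544781]
164 266 289 19
166 266 289 20
168 266 287 17
170 267 289 19
172 267 289 18
174 268 287 14
176 268 287 9
178 268 273 6
180 269 273 2
182 None None 0
184 None None 0
186 None None 0
188 None None 0
190 None None 0
-0.043 [270.31507799 165.32013339]
0.043 [268.92659449 179.52401678]
```

Finger, projected TCP and knob columns agree to within 1 px. Descend, then close.

{"name": "play_rows", "arguments": {
  "series": [
    [1, [0, 0, 0.5], [0, 0, 0]],
    [1, [0, 0, 0.5], [0, 0, 0]],
    [1, [0, 0, 0.25], [0, 0, 0]],
    [1, [0, 0, 0.2], [0, 0, 0]],
    [1, [0, 0, 0], [0, 0, 0]],
    [1, [0, 0, 0], [0, 0, 0]]
  ]
}}

```text
t: 4.75
tool_pos: [0.5623, -0.013, 0.0625]
tool_rot: [3.138, 0.139, 0.002]
contact_force: [-0.5, 0.4, 0.5]
opening: 0.0853
grip_force: 0.0
```

{"name": "play_rows", "arguments": {
  "series": [
    [0, [0, 0, 0], [0, 0, 0]],
    [0, [0, 0, 0], [0, 0, 0]],
    [0, [0, 0, 0], [0, 0, 0]],
    [0, [0, 0, 0], [0, 0, 0]],
    [0, [0, 0, 0], [0, 0, 0]],
    [0, [0, 0, 0], [0, 0, 0]],
    [0, [0, 0, 0], [0, 0, 0]],
    [0, [0, 0, 0], [0, 0, 0]]
  ],
  "force": 40
}}

```text
t: 5.75
tool_pos: [0.5616, -0.0129, 0.0615]
tool_rot: [3.138, 0.139, 0.0]
contact_force: [-0.2, -0.1, -0.3]
opening: 0.0166
grip_force: 39.1
```

```bash
python3 go.py .561 -.014 .061
```

```text
t 5.75 pos [ 0.5616 -0.0129  0.0615] xhead 5.09 z [ 1.e-04 -1.e-04 -1.e+00] F [-0.2 -0.1 -0.3] open 0.0166 grip 39.1
units [-0.01  0.02  0.01] perrow8 [-0.002  0.002  0.001]
```

The gripper holds the knob at about 17 mm opening and 39 N. Lift.

{"name": "play_rows", "arguments": {
  "series": [
    [0, [0, 0, -0.2], [0, 0, 0]],
    [0, [0, 0, -0.3], [0, 0, 0]],
    [0, [0, 0, -0.4], [0, 0, 0]],
    [0, [0, 0, -0.4], [0, 0, 0]],
    [0, [0, 0, -0.5], [0, 0, 0]],
    [0, [0, 0, -0.5], [0, 0, 0]],
    [0, [0, 0, -0.2], [0, 0, 0]],
    [0, [0, 0, 0], [0, 0, 0]]
  ]
}}

```text
t: 6.75
tool_pos: [0.5621, -0.013, 0.1878]
tool_rot: [3.138, 0.139, 0.003]
contact_force: [-0.4, -0.1, -0.5]
opening: 0.0167
grip_force: 39.1
```

```bash
python3 go.py .462 .295 .18; python3 - <<'E'
from h import *
S=get('side');T=get('top')
a=cv2.resize(T['color'][150:240,210:310],(500,450),interpolation=cv2.INTER_CUBIC)
b=cv2.resize(S['color'][125:215,230:290],(300,450),interpolation=cv2.INTER_CUBIC)
cv2.imwrite('pics/lift.png',np.hstack([a,b]))
# pad refined in both views
for n,d,z,b in(('top',T,.006,(125,222,185,280)),('side',S,.006,(270,258,340,310))):
  for th in(60,75,90):
    x0,y0,x1,y1=b;h=cv2.cvtColor(d['color'],cv2.COLOR_BGR2HSV)[y0:y1,x0:x1,1];m=cv2.morphologyEx((h>th).astype(np.uint8),cv2.MORPH_OPEN,np.ones((3,3)));m=cv2.morphologyEx(m,cv2.MORPH_CLOSE,np.ones((3,3)))
    c=max(cv2.findContours(m,0,1)[0],key=cv2.contourArea);e=cv2.fitEllipse(c);print(n,th,np.round(e[1],1),onz(d,e[0][0]+x0,e[0][1]+y0,z).round(4))
E
```

```text
t 6.75 pos [ 0.5621 -0.013   0.1878] xhead 5.09 z [ 2.2e-03 -3.0e-04 -1.0e+00] F [-0.4 -0.1 -0.5] open 0.0167 grip 39.1
units [-1.45 -6.31  0.15] perrow8 [-0.181 -0.789  0.019]
top 60 [36.3 37.9] [0.4607 0.2922 0.006 ]
top 75 [35.5 37.1] [0.4605 0.2918 0.006 ]
top 90 [34.7 36.5] [0.4606 0.292  0.006 ]
side 60 [30.7 43.9] [0.4625 0.2983 0.006 ]
side 75 [30.4 43.7] [0.4624 0.2979 0.006 ]
side 90 [30.  43.6] [0.4625 0.2981 0.006 ]
```

View pics/lift.png

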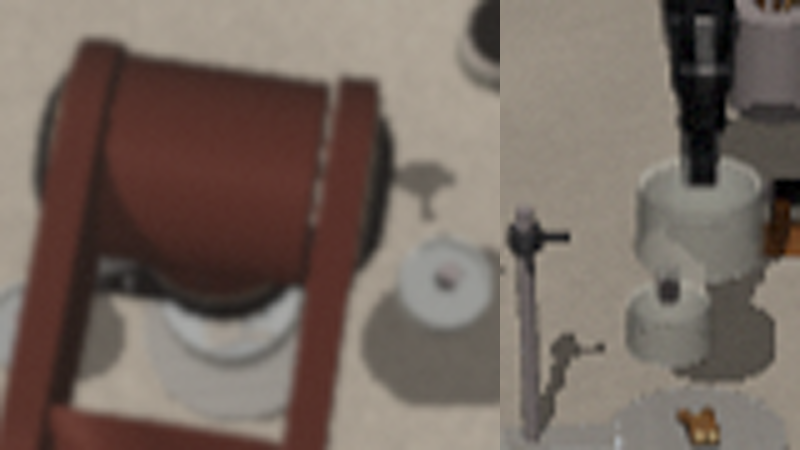

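The cover is lifted, with the mouth at about z = 0.138. The tooth is untouched on the plate at side pixel (270,210). Carry the cover over to the pad.

{"name": "play_rows", "arguments": {
  "series": [
    [0, [-0.1, -0.4, 0], [0, 0, 0]],
    [0, [-0.2, -0.9, 0], [0, 0, 0]],
    [0, [-0.2, -0.95, 0], [0, 0, 0]],
    [0, [-0.2, -0.95, 0], [0, 0, 0]],
    [0, [-0.2, -0.95, 0], [0, 0, 0]],
    [0, [-0.2, -0.95, 0], [0, 0, 0]],
    [0, [-0.2, -0.8, 0], [0, 0, 0]],
    [0, [-0.1, -0.4, 0], [0, 0, 0]]
  ]
}}

```text
t: 7.85
tool_pos: [0.4616, 0.297, 0.1853]
tool_rot: [3.138, 0.144, -0.004]
contact_force: [0.5, -0.6, -0.7]
opening: 0.0165
grip_force: 39.3
```

{"name": "play_rows", "arguments": {
  "series": [
    [0, [0, 0, 0], [0, 0, 0]],
    [0, [0, 0, 0], [0, 0, 0]]
  ]
}}

```text
t: 8.1
tool_pos: [0.4634, 0.2944, 0.1858]
tool_rot: [3.138, 0.14, -0.002]
contact_force: [0.5, 0.0, -1.6]
opening: 0.0169
grip_force: 39.3
```

```bash
python3 go.py .462 .295 .0555;  python3 - <<'E'
from h import *
S=get('side');T=get('top');np.save('side2.npy',S,allow_pickle=True);np.save('top2.npy',T,allow_pickle=True)
a=cv2.resize(T['color'][165:240,220:300],(480,450),interpolation=cv2.INTER_CUBIC)
b=cv2.resize(S['color'][190:235,240:300],(320,240),interpolation=cv2.INTER_CUBIC)
c=np.zeros((450,320,3),np.uint8);c[:240]=b;cv2.imwrite('pics/tooth.png',np.hstack([a,c]))
E
```

```text
t 8.1 pos [0.4634 0.2944 0.1858] xhead 5.1 z [-1.1e-03 -8.0e-04 -1.0e+00] F [ 0.5  0.  -1.6] open 0.0169 grip 39.3
units [-0.02 -0.02  2.61] perrow8 [-0.003 -0.002  0.326]
```

View pics/tooth.png

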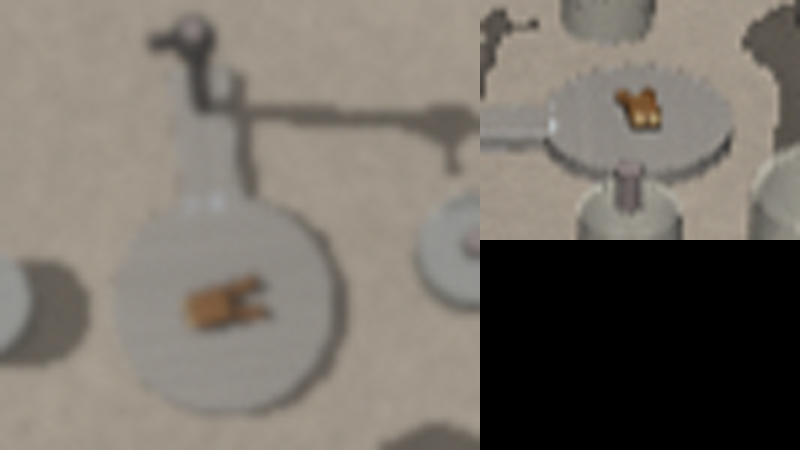

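The stage is now clear of the arm. The tooth shows at top crop (228,303), which is px (258,215.5), lying on the plate. Next I lower the cover and measure the tooth.

{"name": "play_rows", "arguments": {
  "series": [
    [0, [0, 0, 0.5], [0, 0, 0]],
    [0, [0, 0, 0.6], [0, 0, 0]],
    [0, [0, 0, 0.6], [0, 0, 0]],
    [0, [0, 0, 0.4], [0, 0, 0]],
    [0, [-0.03, 0, 0.25], [0, 0, 0]],
    [0, [0, 0, 0.1], [0, 0, 0]],
    [0, [0, 0, 0], [0, 0, 0]]
  ]
}}

```text
t: 9.07
tool_pos: [0.4629, 0.2947, 0.0645]
tool_rot: [-3.138, -0.139, -0.001]
contact_force: [-0.7, 0.9, -1.0]
opening: 0.0165
grip_force: 39.3
```

```bash
python3 go.py .462 .295 .0555; python3 - <<'E'
from h import *
S=np.load('side2.npy',allow_pickle=True).item();T=np.load('top2.npy',allow_pickle=True).item()
for n,d,b in(('top',T,(235,200,280,230)),('side',S,(260,200,285,222))):
    x0,y0,x1,y1=b;h=cv2.cvtColor(d['color'],cv2.COLOR_BGR2HSV)[y0:y1,x0:x1,1];m=(h>90).astype(np.uint8)
    ys,xs=np.nonzero(m);P=np.array([onz(d,x+x0,y+y0,.019)[:2] for x,y in zip(xs,ys)])
    c,(w,l),a=cv2.minAreaRect((P*1000).astype(np.float32));print(n,'rect mid',np.round(c,1),'size',round(w,1),round(l,1),'mean',(P.mean(0)*1000).round(1))
# plate top circle in top view
d=cv2.GaussianBlur(T['color'],(3,3),0).astype(int);m=((d[...,2]-d[...,0])<13).astype(np.uint8)
m[:200]=0;m[236:]=0;m[:,:236]=0;m[:,277:]=0
c=max(cv2.findContours(m,0,1)[0],key=cv2.contourArea).reshape(-1,2);c=c[c[:,1]>203]
e=cv2.fitEllipse(c);print('plate',np.round(e[1],1),onz(T,*e[0],.012))
c,r=ray(S,234.5,167.2);y=-.0021;print('post top side-only z',(c+r*(y-c[1])/r[1]),proj(S,[.6626,-.0021,.170]))
E
```

```text
t 9.07 pos [0.4629 0.2947 0.0645] xhead 5.09 z [ 8.e-04  4.e-04 -1.e+00] F [-0.7  0.9 -1. ] open 0.0165 grip 39.3
units [-0.02 -0.01  0.18] perrow8 [-0.002 -0.001  0.023]
top rect mid [559.7 -13.3] size 15.1 29.4 mean [559.1 -11.9]
side rect mid [560.5 -11.5] size 19.1 35.7 mean [560.5 -11.9]
plate [34.8 35.8] [ 0.56040431 -0.01606912  0.012     ]
post top side-only z [ 0.66237028 -0.0021      0.16768229] [234.39453997 166.48478647]
```

{"name": "play_rows", "arguments": {
  "series": [
    [0, [-0.01, 0, 0.05], [0, 0, 0]],
    [0, [0, 0, 0.05], [0, 0, 0]],
    [0, [0, 0, 0.03], [0, 0, 0]],
    [0, [0, 0, 0.02], [0, 0, 0]],
    [0, [0, 0, 0.01], [0, 0, 0]],
    [0, [0, 0, 0], [0, 0, 0]]
  ]
}}

```text
t: 9.82
tool_pos: [0.462, 0.2945, 0.056]
tool_rot: [-3.138, -0.139, 0.0]
contact_force: [0.6, 0.3, -0.9]
opening: 0.017
grip_force: 39.3
```

{"name": "play_rows", "arguments": {
  "series": [
    [0, [0, 0, 0.02], [0, 0, 0]],
    [0, [0, 0, 0], [0, 0, 0]],
    [0, [0, 0, 0], [0, 0, 0]]
  ]
}}

```text
t: 10.2
tool_pos: [0.4622, 0.2945, 0.0555]
tool_rot: [-3.138, -0.139, -0.001]
contact_force: [-1.9, -0.1, 2.4]
opening: 0.0166
grip_force: 39.7
```

Touchdown at z = 0.0555, exactly as computed, with a few newtons of contact. Release and rise.

{"name": "play_rows", "arguments": {
  "series": [
    [0.3, [0, 0, 0], [0, 0, 0]],
    [0.5, [0, 0, 0], [0, 0, 0]],
    [1, [0, 0, 0], [0, 0, 0]],
    [1, [0, 0, 0], [0, 0, 0]],
    [1, [0, 0, 0], [0, 0, 0]],
    [1, [0, 0, 0], [0, 0, 0]],
    [1, [0, 0, 0], [0, 0, 0]]
  ]
}}

```text
t: 11.08
tool_pos: [0.462, 0.2945, 0.055]
tool_rot: [-3.138, -0.139, -0.0]
contact_force: [-0.6, -0.3, 1.3]
opening: 0.0854
grip_force: 0.0
```

{"name": "play_rows", "arguments": {
  "series": [
    [1, [0, 0, -0.3], [0, 0, 0]],
    [1, [0, 0, -0.5], [0, 0, 0]],
    [1, [0, 0, -0.7], [0, 0, 0]],
    [1, [0, 0, -0.8], [0, 0, 0]],
    [1, [0, 0, -0.6], [0, 0, 0]],
    [1, [0, 0, -0.3], [0, 0, 0]],
    [1, [0, 0, 0], [0, 0, 0]]
  ]
}}

```text
t: 11.95
tool_pos: [0.4625, 0.2948, 0.2166]
tool_rot: [-3.137, -0.139, -0.004]
contact_force: [0.1, -0.2, 0.3]
opening: 0.0852
grip_force: 0.0
```

```bash
python3 go.py .4713 -.2834 .2; python3 - <<'E'
from h import *
S=get('side')
cv2.imwrite('pics/pad.png',cv2.resize(S['color'][230:310,260:340],(480,480),interpolation=cv2.INTER_CUBIC))
E
```

```text
t 11.95 pos [0.4625 0.2948 0.2166] xhead 5.09 z [ 0.0025  0.0011 -1.    ] F [ 0.1 -0.2  0.3] open 0.0852 grip 0.0
units [-0.85 11.53  0.32] perrow8 [-0.106  1.442  0.04 ]
```

View pics/pad.png

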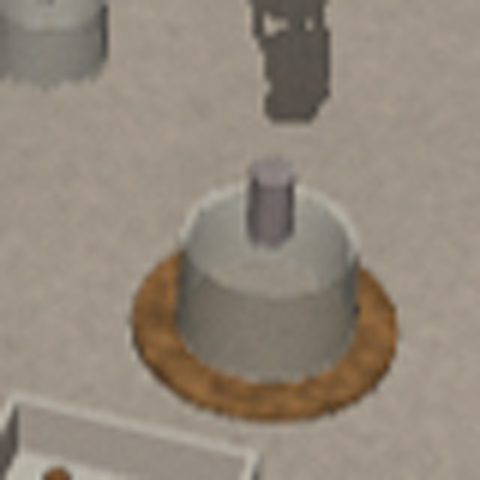

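The cover stands upright and centred on the pad: knob at crop (271,200), cork ring even all round. Move to above the loupe handle.

{"name": "play_rows", "arguments": {
  "series": [
    [1, [-0.05, 0.5, 0], [0, 0, 0]],
    [1, [-0.08, 1, 0], [0, 0, 0]],
    [1, [-0.08, 1, 0], [0, 0, 0]],
    [1, [-0.08, 1, 0], [0, 0, 0]],
    [1, [-0.08, 1, 0], [0, 0, 0]],
    [1, [-0.08, 1, 0], [0, 0, 0]],
    [1, [-0.08, 1, 0], [0, 0, 0]],
    [1, [-0.08, 1, 0], [0, 0, 0]]
  ]
}}

```text
t: 13.0
tool_pos: [0.4636, -0.083, 0.2129]
tool_rot: [-3.137, -0.139, 0.005]
contact_force: [1.2, -0.3, 0.4]
opening: 0.0854
grip_force: 0.0
```

{"name": "play_rows", "arguments": {
  "series": [
    [1, [-0.08, 1, 0.2], [0, 0, 0]],
    [1, [-0.08, 1, 0.4], [0, 0, 0]],
    [1, [-0.08, 1, 0.4], [0, 0, 0]],
    [1, [-0.08, 0.7, 0.4], [0, 0, 0]],
    [1, [0, 0.2, 0], [0, 0, 0]],
    [1, [0, 0, 0], [0, 0, 0]],
    [1, [0, 0, 0], [0, 0, 0]]
  ]
}}

```text
t: 13.88
tool_pos: [0.4666, -0.2765, 0.1456]
tool_rot: [3.138, 0.141, 0.001]
contact_force: [-0.1, 1.1, -0.1]
opening: 0.0852
grip_force: 0.0
```

```bash
python3 go.py .4713 -.285 .03; python3 - <<'E'
from h import *
S=np.load('side0.npy',allow_pickle=True).item();T=np.load('top0.npy',allow_pickle=True).item()
g=S['color'].max(2)
print(g[158:172,280:320:3])
gt=T['color'].max(2);print(gt[226:270:4,338:366])
E
```

```text
t 13.88 pos [ 0.4666 -0.2765  0.1456] xhead 5.15 z [ 7.e-04 -1.e-04 -1.e+00] F [-0.1  1.1 -0.1] open 0.0852 grip 0.0
units [0.08 0.18 2.31] perrow8 [0.01  0.022 0.289]
[[154 152 153 151 146 149 148 152 151 150 151 149 153 152]
 [143 152 154 153 153 153 140 140 143 140 131 130 129 152]
 [119 155 123 120 123 123  91  93  91  93  60  62  57 152]
 [ 83 150  23   7   5   6   9  16  16  17  20  14  22 146]
 [ 86 130   9   4  13  14  17  19  19  24  25  22  22 148]
 [118 115   6  12   6  16  14   7  10  10   9   9  10 150]
 [127 106  35   9  11  11   6   6   7   7   7  72   8 147]
 [ 97 133  85  23  28  24  51  52  46  49  58 105  77 149]
 [ 72 160 102 113 113 112 120  88 124 123  84  92 107 153]
 [ 68 163  85 136 137 130 134  91 134 135  78  83  88 153]
 [ 80 132  88  79  73  74  73  79  71  71  69  87  81 152]
 [ 77  87  84  62  83  64  81  81  78  77  80  85  91 151]
 [ 56 101  84  75 101  80 100 101 102 101 105  81  99 152]
 [ 55 103  87 107 103 103 101 105 103 104 108  85 105 155]]
[[129 124 119 116 113 110 104 103 102 101 113 119 115  99  83  75  83  89
   90  89  89  98 115 123 128 1
[... 482 characters left out ...]
140 140 136 119 108 106 107 107 104 100  79  52  39  36  37  37  40  54
   71  83  87  87  88  87  88 100 128 141]
 [142 140 138 128 115 109 105 107 106 103  97  68  43  39  37  37  38  45
   59  72  84  89  86  89  90  93 103 128]
 [141 142 140 134 116 105 106 107 108 105  99  79  52  39  37  38  38  40
   53  68  81  87  89  89  90  88  95 114]
 [140 142 142 137 128 114 107 107 108 107 104  98  71  45  37  36  37  39
   42  61  73  81  85  87  88  89  90  95]
 [139 140 141 140 135 113  97  89  90 100 103  99  79  52  40  38  38  38
   40  50  69  90  97  94  90  91  89  89]
 [140 140 141 140 141 136 115  99  93  96  97  95  89  64  42  38  38  37
   39  46  60  73  84  88  89  89  88  89]]
```

```bash
python3 - <<'E'
from h import *
S=get('side');T=np.load('top0.npy',allow_pickle=True).item();gt=T['color'].max(2).astype(float)
print(onz(S,300.6,165.1,.032),onz(S,300.6,160.2,.048))
L=[];Rr=[]
for r in range(230,266):
    row=gt[r,338:366];i=int(row.argmin())
    l=next(k for k in range(i,0,-1) if row[k]>70);l=l+(row[l]-70)/(row[l]-row[l+1])
    k=next(k for k in range(i,27) if row[k]>62);k=k-(row[k]-62)/(row[k]-row[k-1])
    L.append(onz(T,338+l,r,.04)[:2]);Rr.append(onz(T,338+k,r,.048)[:2])
for n,P in(('L',L),('R',Rr)):
    P=np.array(P);f=np.polyfit(P[:,0],P[:,1],1);print(n,np.degrees(np.arctan(f[0])),np.polyval(f,.4713))
# length ends along handle centre
print('near end row profile',gt[222:234,349],gt[262:274,355])
# ring outline rows at col 348
print(gt[192:232,348])
E
```

```text
[ 0.46539546 -0.28368803  0.032     ] [ 0.46595037 -0.28998384  0.048     ]
L 5.6509593051279685 -0.2745232825376222
R 5.028520349943891 -0.2934531301395676
near end row profile [115. 118. 120. 122. 119.  91.  56.  39.  36.  36.  37.  37.] [ 38.  36.  37.  37.  37.  39.  64. 111. 135. 143. 144. 144.]
[142. 141. 140. 139. 141. 141. 140. 131. 123. 116. 122. 131. 125. 118.
 114. 116. 116. 115. 113. 115. 114. 115. 113. 114. 114. 117. 115. 115.
 114. 115. 115. 118. 118. 119. 113.  88.  55.  40.  35.  36.]
```

The handle is at y ≈ -0.285 at the grip point, with heading about 5.1°. Descend to grasp point z = 0.040 (TCP 0.021).

{"name": "play_rows", "arguments": {
  "series": [
    [1, [0.08, 0.17, 0.4], [0, 0, 0]],
    [1, [0, 0, 0.6], [0, 0, 0]],
    [1, [0, 0, 0.6], [0, 0, 0]],
    [1, [0, 0, 0.5], [0, 0, 0]],
    [1, [0, 0, 0.25], [0, 0, 0]],
    [1, [0, 0, 0.1], [0, 0, 0]],
    [1, [0, 0, 0], [0, 0, 0]],
    [1, [0, 0, 0], [0, 0, 0]]
  ]
}}

```text
t: 14.92
tool_pos: [0.4717, -0.286, 0.0238]
tool_rot: [3.137, 0.139, 0.003]
contact_force: [-0.1, 0.2, 0.1]
opening: 0.0855
grip_force: 0.0
```

```bash
python3 go.py .4713 -.2848 .021
```

```text
t 14.93 pos [ 0.4717 -0.286   0.0238] xhead 5.09 z [ 0.0017 -0.0013 -1.    ] F [-0.1  0.2  0.1] open 0.0855 grip 0.0
units [-0.01 -0.03  0.06] perrow8 [-0.001 -0.003  0.007]
```

{"name": "play_rows", "arguments": {
  "series": [
    [1, [0, -0.02, 0.06], [0, 0, 0]],
    [0, [0, 0, 0], [0, 0, 0]],
    [0, [0, 0, 0], [0, 0, 0]],
    [0, [0, 0, 0], [0, 0, 0]],
    [0, [0, 0, 0], [0, 0, 0]],
    [0, [0, 0, 0], [0, 0, 0]],
    [0, [0, 0, 0], [0, 0, 0]],
    [0, [0, 0, 0], [0, 0, 0]]
  ],
  "force": 50
}}

```text
t: 15.92
tool_pos: [0.471, -0.2846, 0.0197]
tool_rot: [3.138, 0.139, 0.0]
contact_force: [-0.5, -0.0, 1.0]
opening: 0.0152
grip_force: 49.1
```

{"name": "play_rows", "arguments": {
  "series": [
    [0, [0, 0, 0], [0, 0, 0]],
    [0, [0, 0, -0.1], [0, 0, 0]],
    [0, [0, 0, -0.2], [0, 0, 0]],
    [0, [0, 0, -0.4], [0, 0, 0]],
    [0, [0, 0, -0.6], [0, 0, 0]],
    [0, [0, 0, -0.8], [0, 0, 0]],
    [0, [0, 0, -0.6], [0, 0, 0]],
    [0, [0, 0, 0], [0, 0, 0]]
  ]
}}

```text
t: 16.92
tool_pos: [0.4728, -0.286, 0.1593]
tool_rot: [3.133, 0.139, 0.01]
contact_force: [0.1, -0.8, -1.5]
opening: 0.0152
grip_force: 48.8
```

```bash
python3 go.py .466 -.022 .17; python3 - <<'E'
from h import *
S=get('side')
cv2.imwrite('pics/loupe.png',cv2.resize(S['color'][90:190,240:340],(600,600),interpolation=cv2.INTER_CUBIC))
E
```

```text
t 16.93 pos [ 0.4728 -0.286   0.1593] xhead 5.09 z [ 0.0065 -0.0053 -1.    ] F [ 0.1 -0.8 -1.5] open 0.0152 grip 48.8
units [ 0.33 -5.27 -0.24] perrow8 [ 0.042 -0.659 -0.03 ]
```

View pics/loupe.png

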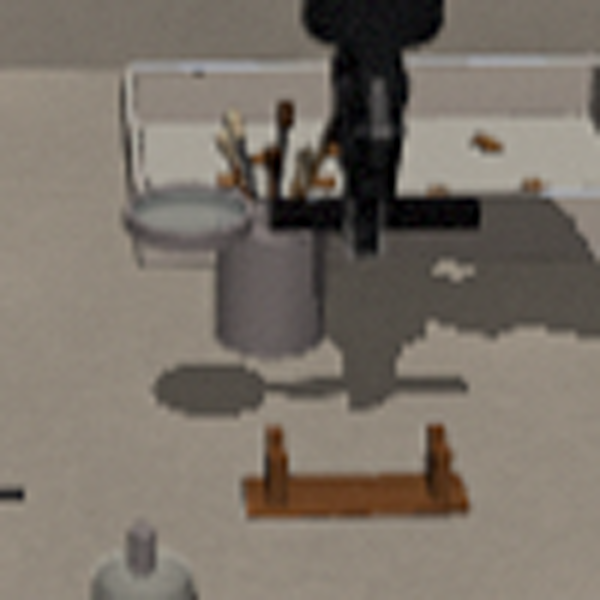

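The loupe is off the rest and hangs level in the grip: ring at crop (190,215), handle at (375,215). Carry it over the stage.

{"name": "play_rows", "arguments": {
  "series": [
    [0, [0, -0.2, 0], [0, 0, 0]],
    [0, [0, -0.5, 0], [0, 0, 0]],
    [0, [0, -0.7, 0], [0, 0, 0]],
    [0, [0.05, -0.8, 0], [0, 0, 0]],
    [0, [0.05, -0.8, 0], [0, 0, 0]],
    [0, [0.1, -0.8, 0], [0, 0, 0]],
    [0, [0.1, -0.7, 0], [0, 0, 0]],
    [0, [0, -0.4, 0], [0, 0, 0]]
  ]
}}

```text
t: 17.98
tool_pos: [0.4625, -0.036, 0.1531]
tool_rot: [-3.137, -0.143, 0.004]
contact_force: [0.7, -1.3, -0.8]
opening: 0.015
grip_force: 48.9
```

{"name": "play_rows", "arguments": {
  "series": [
    [0, [0, -0.2, 0], [0, 0, 0]],
    [0, [0, 0, 0], [0, 0, 0]],
    [0, [0, 0, 0], [0, 0, 0]]
  ]
}}

```text
t: 18.35
tool_pos: [0.463, -0.0295, 0.1543]
tool_rot: [3.138, 0.139, -0.001]
contact_force: [0.2, 0.4, -0.9]
opening: 0.0151
grip_force: 48.9
```

```bash
python3 go.py .4654 -.022 .131
```

```text
t 18.35 pos [ 0.463  -0.0295  0.1543] xhead 5.06 z [-4.e-04 -1.e-04 -1.e+00] F [ 0.2  0.4 -0.9] open 0.0151 grip 48.9
units [ 0.06 -0.15  0.47] perrow8 [ 0.008 -0.018  0.058]
```

{"name": "play_rows", "arguments": {
  "series": [
    [0, [0.06, -0.15, 0.1], [0, 0, 0]],
    [0, [0, 0, 0.17], [0, 0, 0]],
    [0, [0, 0, 0.15], [0, 0, 0]],
    [0, [0, 0, 0.05], [0, 0, 0]],
    [0, [0, 0, 0], [0, 0, 0]],
    [0, [0, 0, 0], [0, 0, 0]]
  ]
}}

```text
t: 19.1
tool_pos: [0.4657, -0.0215, 0.1313]
tool_rot: [3.138, 0.139, 0.001]
contact_force: [-0.3, 0.2, -0.6]
opening: 0.0152
grip_force: 48.9
```

```bash
python3 go.py .4654 -.022 .131; python3 - <<'E'
from h import *
S=get('side');T=get('top');np.save('side3.npy',S,allow_pickle=True);np.save('top3.npy',T,allow_pickle=True)
a=cv2.resize(T['color'][160:240,220:300],(400,400),interpolation=cv2.INTER_CUBIC)
b=cv2.resize(S['color'][145:225,220:300],(400,400),interpolation=cv2.INTER_CUBIC)
cv2.imwrite('pics/final.png',np.hstack([a,b]))
print('expect lens top',proj(T,[.560,-.0135,.1515]),'side',proj(S,[.56,-.0135,.1515]))
E
```

```text
t 19.1 pos [ 0.4657 -0.0215  0.1313] xhead 5.08 z [ 5.e-04 -1.e-04 -1.e+00] F [-0.3  0.2 -0.6] open 0.0152 grip 48.9
units [-0.01  0.01  0.01] perrow8 [-0.001  0.001  0.001]
expect lens top [255.77318804 208.5097116 ] side [270.2555314 171.1824782]
```

View pics/final.png

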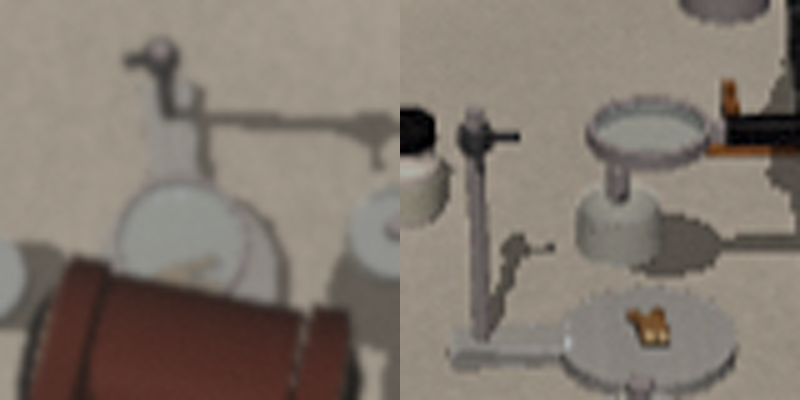

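The loupe is over the tooth, level, with nothing touching it. The ring is centred near side crop (250,132), which is px (270,171.5), against an expected (270.3,171.2). In the top view its centre is near px (256,209.5), against an expected (255.8,208.5). One numeric check of the ring comes next.

```bash
python3 - <<'E'
from h import *
T=np.load('top3.npy',allow_pickle=True).item();S=np.load('side3.npy',allow_pickle=True).item();T2=np.load('top2.npy',allow_pickle=True).item();S2=np.load('side2.npy',allow_pickle=True).item()
# change masks vs the picture before the loupe came
for n,d,d2,b in(('top',T,T2,(238,192,275,210)),('side',S,S2,(250,160,284,185))):
    x0,y0,x1,y1=b;c=np.abs(d['color'].astype(int)-d2['color']).max(2)[y0:y1,x0:x1]>7
    c=c.astype(np.uint8);k=max(cv2.findContours(cv2.morphologyEx(c,cv2.MORPH_CLOSE,np.ones((3,3))),0,1)[0],key=cv2.contourArea).reshape(-1,2)
    print(n,'\n'.join(''.join('.#'[v] for v in r) for r in c))
p=lambda d,q:proj(d,q).round(2)
L=np.array([.560,-.0135,.1515])
print('exp top far',p(T,L+[.036,0,.006]),'L',p(T,L+[0,.036,.006]),'R',p(T,L-[0,.036,-.006]))
print('exp side l',p(S,L+[.036,0,0]),'r',p(S,L-[.036,0,0]),'far',p(S,L+[0,-.036,.006]),'near',p(S,L+[0,.036,-.006]))
# tooth, lower threshold
d=T2;x0,y0,x1,y1=245,205,275,225
a=d['color'][y0:y1,x0:x1].astype(int);m=(a[...,2]-a[...,0])>25;ys,xs=np.nonzero(m);P=np.array([onz(d,x+x0,y+y0,.018)[:2] for x,y in zip(xs,ys)])
c,s,an=cv2.minAreaRect((P*1000).astype(np.float32));print('tooth',c,s,xs.min()+x0,xs.max()+x0)
E
```

```text
top .....................................
.....................................
.................###.................
.............########..#.............
..........#.##########.##............
.........#############.##.#..........
........#######..##..................
........#####........................
.......####..................#.......
......####............#....####......
......###..........#..#....####......
......###.......#.###...#....###.....
.....###...#.........###.##...###....
.....###................#.....###....
.....###.........#.#....#.#....##....
....###.........##.#..#####.#..#.....
.....##...........#..####.###..##....
.....#....##..#.##.#.#########.##....
side ####..#..###.##################.##
################################..
####.######.######################
###.#..###########################
##.####..####.###########.########
#.#.##########.###.#####....######
#######..#######.#.#########.###.#
############################..####
##################################
.#..#.############################
#####..###########################
....##.###########################
######.###########################
####.#.######################.####
######.####################.#####.
####.##.#############.############
######..#######################...
###.#.#########################.##
######.##..#################.#.###
######.#.##...#.#########...#.###.
##########.#....#..#..##.###.#####
..#...######.#..###..#.#.#########
##.#########....###########.####.#
############..#######.###.#######.
###.###..##.##############.###.###
exp top far [255.75 194.62] L [241.96 208.19] R [269.51 208.15]
exp side l [257.85 170.86] r [282.71 171.5 ] far [270.82 163.59] near [269.66 179.09]
tooth (559.892822265625, -12.598611831665039) (19.422229766845703, 37.14019775390625) 250 263
```

The ring edges match to within 1 px, and the tooth measures 19x37 mm at (0.560, -0.0126). I make a 1 mm nudge, let it settle and hand in.

{"name": "play_rows", "arguments": {
  "series": [
    [0, [0, -0.02, -0.02], [0, 0, 0]],
    [0, [0, 0, 0], [0, 0, 0]],
    [0, [0, 0, 0], [0, 0, 0]],
    [0, [0, 0, 0], [0, 0, 0]],
    [0, [0, 0, 0], [0, 0, 0]],
    [0, [0, 0, 0], [0, 0, 0]],
    [0, [0, 0, 0], [0, 0, 0]],
    [0, [0, 0, 0], [0, 0, 0]]
  ]
}}

```text
t: 20.2
tool_pos: [0.4654, -0.0204, 0.1321]
tool_rot: [3.138, 0.139, 0.0]
contact_force: [-0.4, -0.8, -2.2]
opening: 0.0153
grip_force: 48.9
```

```bash
python3 go.py .4654 -.021 .132 && python3 -c "
from h import *
print(ctrl.finish_job())"
```

```text
t 20.2 pos [ 0.4654 -0.0204  0.1321] xhead 5.09 z [ 1.e-04 -0.e+00 -1.e+00] F [-0.4 -0.8 -2.2] open 0.0153 grip 48.9
units [-0.    0.01  0.  ] perrow8 [-0.     0.001  0.   ]
the job is handed in; nothing more can be done
None
```

I handed the job in at 20.2 s: the cover stands upright on the middle of the cork pad, and the gripper holds the loupe level over the tooth, lens at about z = 0.152 m, about 1 mm from the pointer height I measured (0.151 m); no verdict was returned.

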